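# Clamp, set and lock a relief valve

### The arm

A 7-joint arm with a two-finger parallel gripper is mounted at the origin on the work surface. World frame = base frame: x ahead of the robot, y to its left, z up, the work surface at z = 0. Lengths are in mm, angles in rad, forces in N, time in s.
With the tool pointing down it reaches from about 400 to 850 mm from the base axis. Payload 6.9 kg.
Tool frame: the origin (TCP) lies at the very end of the fingers, on their centre line; the grasp point (between the pads) lies bot.grip_point_offset behind it (bot.grip_point_offset is the distance from the TCP to the grasp point, in mm); z points along the fingers, y is the direction in which the jaws open and shut (so a half turn about z gives the same grasp; the last joint's range is limited). The gripper opens to 85 mm and grips with 20 to 120 N. Pads are 22 mm wide; open, the fingers measure 114 mm over their backs; the gripper's body (76 mm by 85 mm) begins 54 mm behind the grasp point. The pads swing forward as they close: fully open they stand 13 mm farther back than shut.
Start: joints at [-1.232, 0.507, -0.238, 1.5, 0.126, 1.149, -0.155], TCP at [144.817, 607.98, 231.275] pointing down, gripper open.
Joint ranges: [-3.08, 3.08], [-0.24, 2.05], [-1.43, 1.35], [0, 2.5], [-1.52, 4.66], [0.17, 1.96], [-2.89, 2.89]. Speed limits (rad/s): [2.39, 2.39, 3.14, 3.14, 3.14, 3.14, 3.14].

### API

Orientations are given as a unit quaternion [x, y, z, w].
In Python, from station import status, optics, order, bot gives the robot as it stands.
- The arm moves only by the tool drive_tool, never from a script. Its argument "increments" is a list that holds one entry, the list of rows, each a list of 5 numbers: the shift along the tool's x, y, z in units of 60 mm (1.0 is 60 mm), then the turn about the tool's z in rad, then the closure in counts, from 0 (fully open) to 255 (shut). A call has 1 to 20 rows; each row is the pose to reach, as a shift and turn from the pose commanded when the call began, along the tool's axes at that moment; what a row does not reach only later rows make up. A row lasts 1/8 s, in which the tool goes at most 62.5 mm and 10.7 degrees, less where a joint would pass 70% of its speed; a pose out of reach is approached as far as the arm can. A call with a gripper value outside its range is refused whole. The fingers move at their own pace and stop on an object; "newtons" is the grip in N (left out, the last holds). Time passes only in rows, so rows that repeat a pose let the fingers close. It gives the time, the measured TCP pose, the force and the opening at its end, in the units of the state.
- status.sense(): the state, without advancing time (a new reading comes with each control period).
- optics.read_camera(name): name is "side" or "top"; returns a dict with "frame" (420x560x3 uint8, blue, green, red), "z_map" (420x560 float32, mm along the optical axis (not along the pixel's ray), 0 where there is no reading), "fovy" (degrees; the focal length in pixels is half the picture's height over the tangent of half this angle, whatever the lens; pixels are square), "cx", "cy" (the principal point, pixels), "D" ([k1, k2, p1, p2, k3] as OpenCV has them; the pictures are not rectified), "position" and "orientation" of the camera in the world. Camera axes: x right, y down, z forward; pixel columns grow to the right and rows downward; lengths in mm; the calibration is good to about 2 mm. A picture is of the moment at which its call begins.
- order.sign_off(): hands the job in, once; it reports no verdict.
The state is a dict: "clock": time; "joint_positions": joint angles; "joint_velocities": joint speeds; "tau": joint torques, N m; "eef_pos": TCP position; "orientation": TCP orientation; "contact_force": force on the tool from outside, world axes, zero at the start; "ft_torque": the same for the moment, N m; "opening": finger opening in mm.
Only numpy, scipy, OpenCV 4.12 (cv2) and the standard library are available. Lean on these libraries where they do the work, as an engineer would, in place of code of your own. Each camera call takes 0.05 s, during which the arm holds its last target.

### The job

Lock the blue relief valve down first by pushing the toggle clamp's handle down past its dead point until it stays. Then turn the big six-sided knob so that its pointer lines up with the small steel tab on the dial's rim, and last turn the winged lock ring above the knob clockwise until it is tight against its stop, without losing the setting. Do not shift the tab, leave the other things on the bench where they are, and let go of everything.

Things in the scene. Friction and masses are not known exactly. Their poses are not given: they have to be found in the camera images.
- fixture: The fixed assembly fixture: dark steel plate 150 (x) by 250 (y) by 12 mm carrying a blue valve (body up to 85 mm high, foot flange 36 mm) and a steel toggle clamp (cheeks up to 71 mm). Origin: centre of the plate's underside; z up, -x roughly towards the robot, +y towards the clamp.
- dial_centre (a point): Centre of the dial's face (disc 92 mm across), at (-30, -60, 105) mm in the fixture's frame. The adjuster axis passes here, leaning 35 deg from vertical to the fixture's -x: outward direction (-0.574, 0, 0.819) in that frame. Outward along it from the face: pointer 2.5 to 6.5 mm, six-sided knob 7 to 35 mm, winged lock ring 37 to 64 mm.
- knob (a joint): Angle of the knob, rad, growing clockwise seen from outside along the axis (looking down on it). At 0 the pointer points downhill along the dial (towards the fixture's -x); at +pi/2 towards the fixture's +y. Free to turn between -2.4 and 2.4, stiff (0.12 N m), stays where left.
- knob_grip (a point): Point on the axis 33 mm out from the dial face, where to grip the knob: black six-sided prism, 50 mm across flats, 28 mm long (7 to 35 mm out). One pair of its flats faces along the pointer, the others at 60 and 120 deg to it. Fingers reaching 19 mm past this point clear the dial by 14 mm and the pointer by 7 mm, and straddle the lock ring.
- pointer_tip (a point): Outer end of the knob's pointer (black bar with a white line), on the axis side of the tab: 40 mm from the axis, 5 mm out from the dial face.
- tab (a joint): Angle of the steel tab on the dial's rim, in the same sense and from the same zero as joint knob: equal values mean that pointer and tab line up. The tab is very stiff (2 N m) and must stay.
- tab_tip (a point): Where the pointer's tip must come: 40 mm from the axis, 5 mm out from the dial face, in line with the tab (steel block 10 by 6 by 10 mm, 42 to 52 mm from the axis, standing up to 8 mm out of the dial face).
- lock_ring (a joint): Angle of the lock ring, rad, clockwise as the knob's. At 0 its wing lies along the dial's uphill-downhill line (fixture's x), at 1.3 it meets its stop: tight. It starts loose between 0 and 0.5, friction 0.15 N m, stays where left. It turns independently of the knob.
- ring_grip (a point): Point on the axis 62 mm out from the dial face, where to grip the lock ring: a steel ring 32 mm across (37 to 40.5 mm out) carrying a straight wing 40 mm long, 12 mm thick (grip across this), 24 mm high (40 to 64 mm out). Fingers reaching 19 mm past this point clear the ring's collar by 2.5 mm.
- clamp (a joint): Angle of the clamp handle, rad. 0: open, handle 70 deg above the horizontal and leaning to the fixture's +y. It swings down and outward to +y; 1.0 is the dead point, 1.2 the stop: locked, handle horizontal. Before 1.0 a spring pushes it back to 0 (up to about 0.65 N m, 7 N at the grip); beyond 1.0 it pulls it to 1.2 and holds it there.
- clamp_handle (a point): Point on the centre line of the clamp handle's round black grip (18 mm diameter), 95 mm from the pivot; the grip runs from 46 to 124 mm from the pivot.
- clamp_pivot (a point): Centre of the handle's hinge, at (20, 75, 62) mm in the fixture's frame; the hinge line runs along the fixture's x.
- washer: Bystander: loose steel washer 44 mm across, 4 mm thick, on the fixture plate. Origin: centre of underside.
- bolt: Bystander: loose steel bolt standing on its head on the fixture plate, 18 mm across, 39 mm high. Origin: centre of underside.
- jar: Bystander: glass jar 70 mm across, 85 mm high, at the right. Origin: centre of underside.
- tool_cup: Bystander: steel cup 72 mm across, 130 mm high, with tools standing in it up to 230 mm, at the left. Origin: centre of underside.
- cover: Bystander: blue cast cover 140 by 75 by 28 mm lying on the bench at the left. Origin: centre of underside.
- screwdriver: Bystander: green-handled screwdriver 190 mm long lying on the bench at the right.
- impact_driver: Bystander: red and black cordless driver standing on its battery, about 185 by 75 by 207 mm, on the bench at the right. Origin: centre of underside.

How it is judged (in metres and radians):
On the way, in this order (a step that is already met when the one before it is completed fails the run):
1. the clamp handle is down past its dead point and locked (value of joint clamp above 1.1 rad), for 0.2 s.
2. with the clamp locked, the knob's pointer is at the tab (value of joint clamp above 1.1 rad and distance between pointer_tip and tab_tip below 0.004 m), for 0.2 s.
3. with clamp locked and pointer at the tab, the lock ring is tight (all of step 2 and value of joint lock_ring above 1.22 rad), for 0.2 s.
At the end, for the whole second after the job is handed in: The clamp handle is locked (beyond 1.1 rad), the pointer's tip is within 4 mm of its place at the tab, the lock ring is within 0.08 rad of its stop, the tab is where it was (3 mm), and the robot has let go (all of step 3 and distance of tab_tip from where it was at the start of the episode below 0.003 m); the robot touches nothing.
It fails at once if the tab is shifted more than 3 mm (distance of tab_tip from where it was at the start of the episode above 0.003 m).
It fails at once if a bystander is moved more than 30 mm (distance of any of washer, bolt, jar, tool_cup, cover, screwdriver, impact_driver from where it was at the start of the episode above 0.03 m).
It also fails if it takes over 56 s, if anything falls off the work surface, if the arm or the gripper's body presses on something with over 40 N, if the wrist force passes 120 N, or if a joint passes its speed limit or range.

## Working session

There is one attempt and no reset: what is moved stays moved. The work goes in short steps, Python scripts to look and compute and a tool call to move; the robot and the scene stay as the last step left them, time stands still between calls to the robot, and variables do not carry over. Pictures are saved under pics/ and viewed, and the job is handed in when it is done.

Besides the shell and the picture viewer there is one more tool, called after "Call:" as name(argument=value, ...), one argument or row to a line, values as JSON. drive_tool: Moves the arm, as the interface text tells. Its arguments: {"type":"object","properties":{"increments":{"type":"array"},"newtons":{"type":"number"}},"required":["increments"]}

```bash
ls -la; mkdir -p pics
python3 - <<'E'
from station import status, optics, order, bot
import cv2
print(status.sense()); print([a for a in dir(bot) if a[0]!='_'], bot.grip_point_offset)
for n in ("side","top"):
    r=optics.read_camera(n); cv2.imwrite(f"pics/{n}0.png",r["frame"])
    print(n,{k:v for k,v in r.items() if k not in("frame","z_map")},(r["z_map"]>0).mean())
    import pickle; pickle.dump(r,open(f"{n}0.pkl","wb"))
E
```

```text
total 12
drwxr-xr-x  3 agent agent 4096 Dec  6 19:05 .
drwxr-xr-x 23 root  root  4096 Dec  6 19:05 ..
drwxr-xr-x  2 agent agent 4096 Dec  6 19:05 pics
{'clock': 0.0, 'joint_positions': array([-1.23149374,  0.50833213, -0.23750779,  1.50116184,  0.12569587,
        1.14886709, -0.15483552]), 'joint_velocities': array([ 1.84484599e-04,  6.64887417e-05,  3.45366022e-05,  5.65079707e-05,
        1.52653240e-03, -6.01385696e-04,  3.91235635e-05]), 'tau': array([ 4.40142412e-04, -6.20578909e+01, -2.18719952e+00, -2.49655795e+01,
        1.24817016e-02,  1.22394864e-02, -7.58713998e-07]), 'eef_pos': array([144.76406541, 607.48279593, 230.42260358]), 'orientation': array([ 1.16650782e-01,  9.93172594e-01, -8.86129190e-04, -8.55706592e-05]), 'contact_force': array([ 0.11286456, -0.06361829,  0.69996256]), 'ft_torque': array([-0.0334701 , -0.01438596, -0.01069747]), 'opening': 85.39291695026803}
['PlanningError', 'grip_point_offset'] 18.700000000000003
side {'fovy': 56.964725067089184, 'cx': 279.46769249598304, 'cy': 209.80031320406817, 'D': array([0.01342877, 0.        , 0.        , 0.        , 0.        ]), 'position': array([298.02531824, 631.73066812, 891.0261397 ]), 'orientation': array([-0.1630492 ,  0.91997778, -0.35008634,  0.06704779])} 0.9959098639455782
top {'fovy': 53.64876808255821, 'cx': 278.6737061509054, 'cy': 209.08980090950038, 'D': array([-0.04220235,  0.        ,  0.        ,  0.        ,  0.        ]), 'position': array([ 438.34325475,  -14.21997591, 1484.02188474]), 'orientation': array([ 0.70881646, -0.70444579,  0.02866784, -0.02266054])} 0.9960119047619047
```

View pics/side0.png

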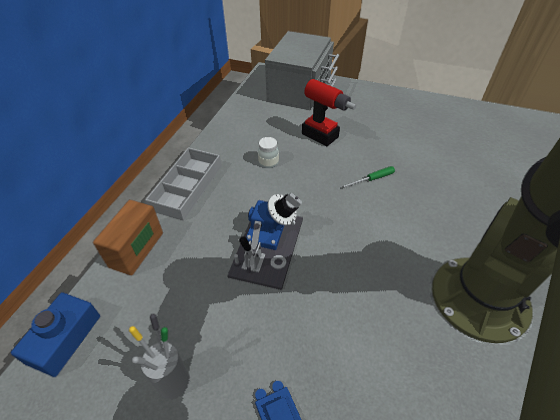

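View pics/top0.png

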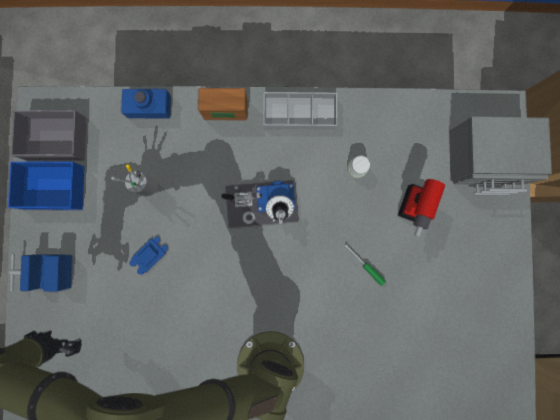

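The side view has the fixture around (265,245), with the dial at about (283,208) and the clamp handle at (245,243). In the top view the fixture is at (262,203), 1.5 m away and coarse. I'll zoom in on both.

```bash
cat > h.py <<'E'
import numpy as np, cv2, pickle
from scipy.spatial.transform import Rotation as R
def cam(r):
    h,w=r["frame"].shape[:2]; f=h/2/np.tan(np.radians(r["fovy"])/2)
    K=np.array([[f,0,r["cx"]],[0,f,r["cy"]],[0,0,1.]]); return K,np.array(r["D"]),R.from_quat(r["orientation"]).as_matrix(),np.array(r["position"])
def ray(r,uv):
    K,D,Rm,p=cam(r); n=cv2.undistortPoints(np.array(uv,float).reshape(-1,1,2),K,D).reshape(-1,2)
    return p,(Rm@np.c_[n,np.ones(len(n))].T).T   # z-normalised
def onplane(r,uv,z):
    p,d=ray(r,uv); return p+d*((z-p[2])/d[:,2])[:,None]
def depthpts(r,uv):
    p,d=ray(r,uv); uv=np.round(np.array(uv)).astype(int).reshape(-1,2); return p+d*r["z_map"][uv[:,1],uv[:,0]][:,None]
def proj(r,P):
    K,D,Rm,p=cam(r); P=np.array(P,float).reshape(-1,3); c=(P-p)@Rm
    return cv2.projectPoints(c,np.zeros(3),np.zeros(3),K,D)[0].reshape(-1,2)
def crop(r,x,y,w,h,s,name):
    im=cv2.resize(r["frame"][y:y+h,x:x+w],None,fx=s,fy=s,interpolation=cv2.INTER_CUBIC); cv2.imwrite(name,im)
E
python3 - <<'E'
from h import *
s=pickle.load(open("side0.pkl","rb"));t=pickle.load(open("top0.pkl","rb"))
crop(s,215,180,100,112,5,"pics/s_crop.png"); crop(t,215,170,95,70,8,"pics/t_crop.png")
# noise of depth on bench
for r,uv in((s,[(200,300),(330,250),(350,230)]),(t,[(180,220),(320,230),(240,260)])): print(depthpts(r,uv))
E
```

```text
[[ 6.65277053e+02  2.47757237e+02  9.40686163e-01]
 [ 3.95016218e+02 -1.73900466e+01  1.06550758e-01]
 [ 3.59002557e+02 -1.07695411e+02 -4.58672036e-01]]
[[ 505.10866891  327.35494031   -4.78907504]
 [ 472.37212185 -174.87786621   -1.64516278]
 [ 363.92369218  110.11725378   -3.92106565]]
```

View pics/s_crop.png

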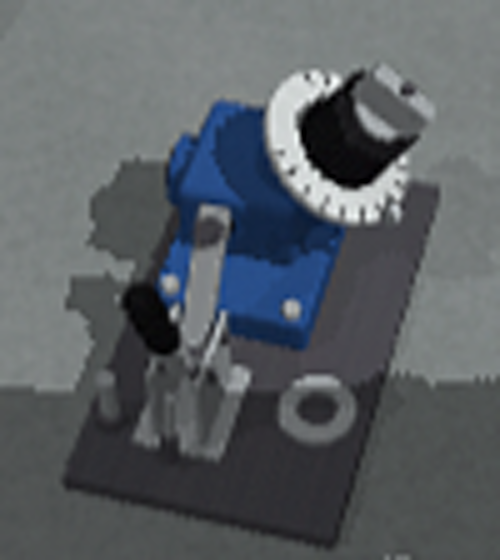

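View pics/t_crop.png

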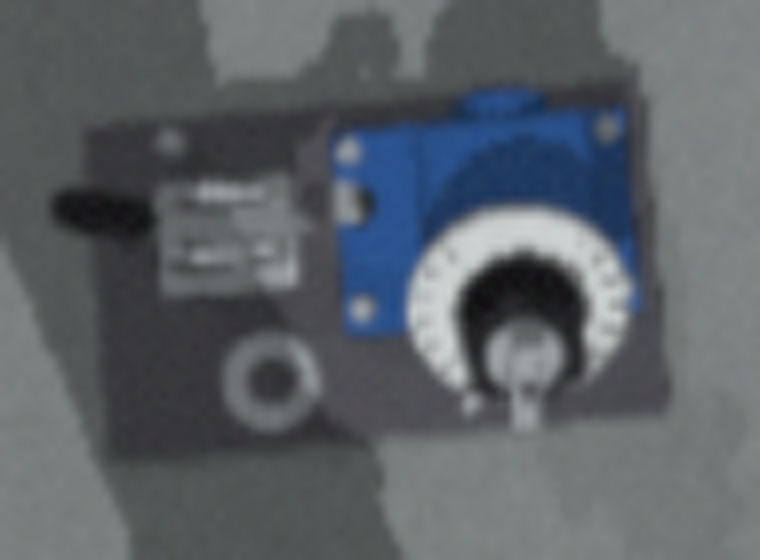

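Run:
```python
from h import *
s=pickle.load(open("side0.pkl","rb"));t=pickle.load(open("top0.pkl","rb"))
sc=lambda L:[((x+.5)/5+215-.5,(y+.5)/5+180-.5) for x,y in L]; tc=lambda L:[((x+.5)/8+215-.5,(y+.5)/8+170-.5) for x,y in L]
print("side A(+x+y),B(-x+y),C(-x-y)\n",onplane(s,sc([(66,487),(333,545),(440,187)]),12).round(1))
print("top A,B,C,D\n",onplane(t,tc([(85,128),(105,458),(668,410),(640,72)]),12).round(1))
print("depth plate side",depthpts(s,sc([(370,500),(300,470)])).round(1),"top",depthpts(t,tc([(140,330),(150,400),(370,390)])).round(1))
# triangulate
def tri(a,b):
    p1,d1=ray(s,sc([a]));p2,d2=ray(t,tc([b])); d1=d1[0];d2=d2[0]
    k=np.linalg.lstsq(np.c_[d1,-d2],p2-p1,rcond=None)[0]; x=p1+d1*k[0];y=p2+d2*k[1]; return ((x+y)/2).round(1),np.linalg.norm(x-y).round(1)
for n,a,b in [("B",(333,545),(105,458)),("A",(66,487),(85,128)),("C",(440,187),(668,410)),("washer",(317,408),(270,382)),("tab",(394,210),(472,403)),("blue bolt",(292,308),(363,309)),("handle end",(135,292),(60,205))]: print(n,tri(a,b))
```

```text
side A(+x+y),B(-x+y),C(-x-y)
 [[623.7 167.6  12. ]
 [479.4 152.   12. ]
 [502.8 -98.   12. ]]
top A,B,C,D
 [[628.4 164.9  12. ]
 [481.3 153.8  12. ]
 [504.2 -95.5  12. ]
 [655.3 -82.6  12. ]]
depth plate side [[472.2 114.9   2.8]
 [511.  116.6  13.6]] top [[538.2 139.1  12.3]
 [507.2 134.2  11.7]
 [512.1  36.7  14.1]]
B (array([480.1, 153.3,  13.8]), np.float64(2.4))
A (array([627.5, 165. ,   6.3]), np.float64(3.4))
C (array([503.1, -95.5,  14.7]), np.float64(1.9))
washer (array([514.9,  80.6,  19.7]), np.float64(0.4))
tab (array([503. ,  -8.9,  90.4]), np.float64(0.3))
blue bolt (array([545.3,  38.8,  43.4]), np.float64(1.3))
handle end (array([575.3, 153.2, 184.1]), np.float64(0.7))
```

```bash
cat >> h.py <<'E'
YAW=0.090; C0=np.array([566.,35.,0])
RF=R.from_euler('z',YAW).as_matrix()
def toF(P): return (np.array(P)-C0)@RF
def toW(P): return np.array(P)@RF.T+C0
DC=np.array([-30,-60,105.]); AX=np.array([-.5736,0,.8192]); DH=np.array([-.8192,0,-.5736]); PY=np.array([0,1.,0])
def dial(r,ang,out): return DC+AX*out+r*(np.cos(ang)*DH+np.sin(ang)*PY)  # fixture frame
def ondial(r,uv,out):
    p,d=ray(r,uv); n=RF@AX; q=toW(DC+AX*out); P=p+d*(((q-p)@n)/(d@n))[:,None]
    v=toF(P)-DC; return np.c_[np.hypot(v@DH,v@PY),np.arctan2(v@PY,v@DH),toF(P)]
E
python3 - <<'E'
from h import *
s=pickle.load(open("side0.pkl","rb"));t=pickle.load(open("top0.pkl","rb"))
sc=lambda L:[((x+.5)/5+215-.5,(y+.5)/5+180-.5) for x,y in L]; tc=lambda L:[((x+.5)/8+215-.5,(y+.5)/8+170-.5) for x,y in L]
print("tab side",ondial(s,sc([(394,210)]),6),"top",ondial(t,tc([(472,403)]),6))
print(toF([[503,-8.9,90.4],[575.3,153.2,184.1],[545.3,38.8,43.4],[514.9,80.6,19.7]]).round(1))
for n,r,o,k in(("s",s,(215,180),5),("t",t,(215,170),8)):
    x,y=o; w,h=(100,112) if n=="s" else (95,70)
    im=cv2.resize(r["frame"][y:y+h,x:x+w],None,fx=k,fy=k,interpolation=cv2.INTER_CUBIC)
    def dr(P,c):
        for u,v in proj(r,toW(P)): cv2.circle(im,(int((u-x+.5)*k),int((v-y+.5)*k)),1,c,-1)
    dr([dial(46,a,0) for a in np.arange(0,6.28,.05)],(0,0,255)); dr([dial(25,a,35) for a in np.arange(0,6.28,.1)],(0,255,0))
    dr([[a,b,12] for a in(-75,75) for b in(-125,125)],(0,255,255)); dr([[20,75,62],[20,75+33,62+89]],(0,255,255)); dr([dial(r_,0,64) for r_ in(-20,0,20)],(255,0,255))
    cv2.imwrite(f"pics/{n}_ov.png",im)
E
```

```text
tab side [[ 44.37461981   0.44457984 -66.25612828 -40.91542555  86.93862111]] top [[ 45.87144949   0.50042269 -66.4082029  -37.99104177  86.83213918]]
[[-66.7 -38.1  90.4]
 [ 19.9 116.9 184.1]
 [-20.3   5.6  43.4]
 [-46.8  50.   19.7]]
```

View pics/s_ov.png

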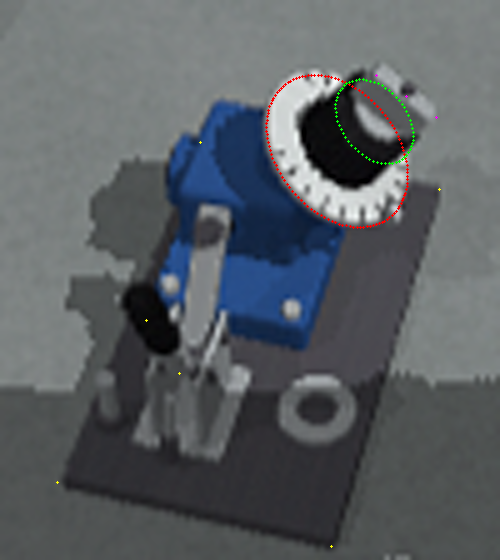

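View pics/t_ov.png

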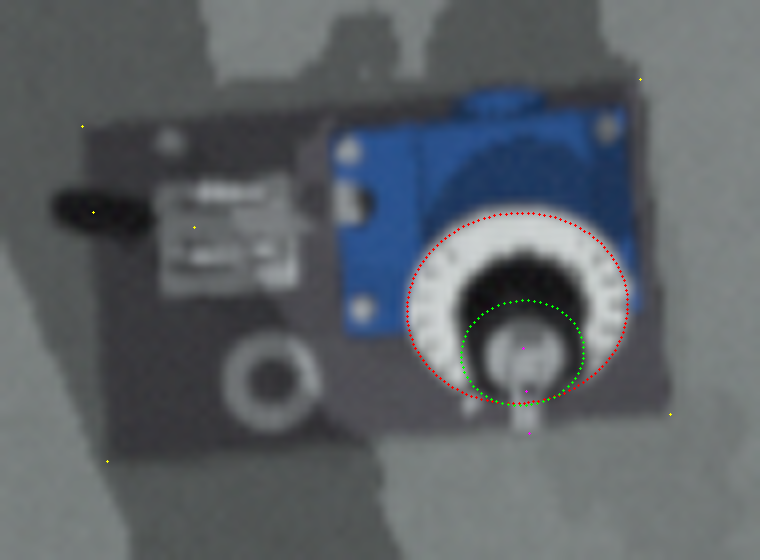

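Run:
```python
from h import *
s=pickle.load(open("side0.pkl","rb"));t=pickle.load(open("top0.pkl","rb"))
a=[]
for r,(x,y,w,h) in((t,(262,190,36,36)),(s,(265,190,42,42))):
    im=cv2.resize(r["frame"][y:y+h,x:x+w],(400,400),interpolation=cv2.INTER_CUBIC).astype(float)
    a.append(np.clip((im/255)**.45*255,0,255).astype(np.uint8))
cv2.imwrite("pics/dark.png",np.hstack(a))
tc=lambda L:[((x+.5)/8+215-.5,(y+.5)/8+170-.5) for x,y in L]
print(ondial(t,tc([(577,375),(478,385)]),5))
```

```text
[[ 38.84557792  -0.63055076 -58.56824832 -82.90295241  91.1008066 ]
 [ 37.33749194   0.52986099 -59.25793303 -41.12913126  90.61789259]]
```

View pics/dark.png

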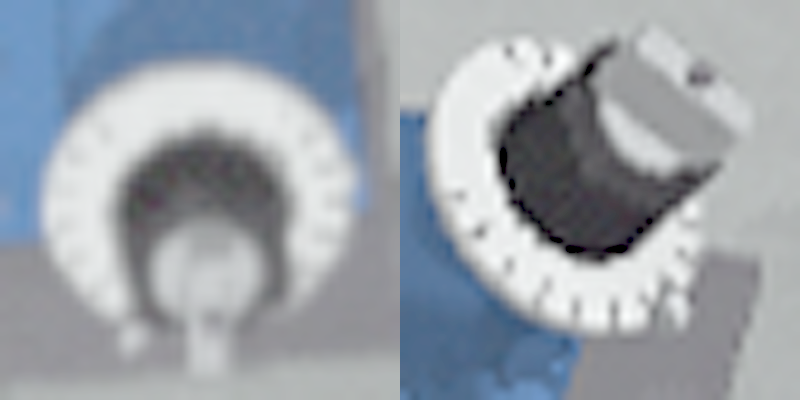

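Run:
```python
from h import *
s=pickle.load(open("side0.pkl","rb"));t=pickle.load(open("top0.pkl","rb"))
a=[]
for r,(x,y,w,h) in((t,(262,190,36,36)),(s,(265,190,42,42))):
    k=400/w
    im=cv2.resize(r["frame"][y:y+h,x:x+w],(400,400),interpolation=cv2.INTER_CUBIC).astype(float)
    im=np.clip((im/255)**.45*255,0,255).astype(np.uint8)
    for i,an in enumerate(np.arange(-2.4,.21,.2)):
        for u,v in proj(r,toW([dial(q,an,5) for q in (30,35,40)])): cv2.circle(im,(int((u-x+.5)*k),int((v-y+.5)*k)),2,(0,0,255) if i%2 else (0,200,0),-1)
        u,v=proj(r,toW([dial(42,an,5)]))[0]; cv2.putText(im,"%.1f"%an,(int((u-x+.5)*k),int((v-y+.5)*k)),0,.35,(255,0,255),1)
    for b in range(6):
        u,v=proj(r,toW([dial(28.9,b*np.pi/3+np.pi/6-0.6,35)]))[0]; cv2.circle(im,(int((u-x+.5)*k),int((v-y+.5)*k)),3,(255,255,0),1)
    a.append(im)
cv2.imwrite("pics/dark2.png",np.hstack(a))
```

```text
(no output)
```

View pics/dark2.png

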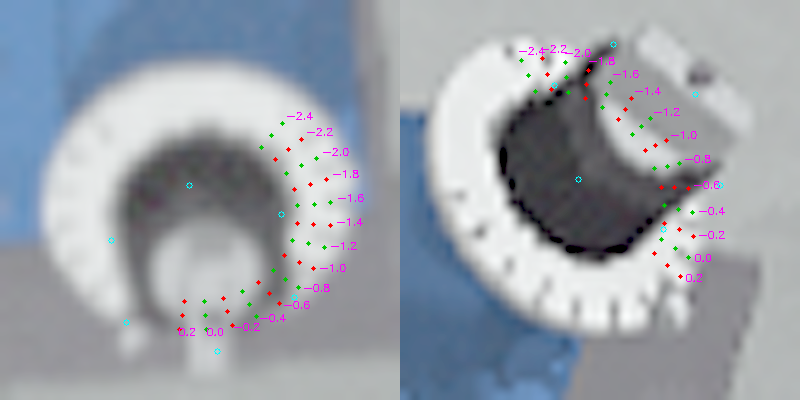

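Tab angle ≈ 0.47 rad. The pointer is mostly hidden under the knob at about −0.6, and the lock-ring wing is near 0. The drawn fixture pose matches both views to 1–3 mm. Next I'll check heights around the clamp from depth and refine the handle.

Run:
```python
from h import *
s=pickle.load(open("side0.pkl","rb"));t=pickle.load(open("top0.pkl","rb"))
for n,r in(("s",s),("t",t)):
    v,u=np.mgrid[150:300,200:330]; uv=np.c_[u.ravel(),v.ravel()]; P=toF(depthpts(r,uv))
    m=(abs(P[:,0])<80)&(P[:,1]<140)&(P[:,1]>-130)&(P[:,2]>5)&(P[:,2]<220)
    P=P[m]; print(n)
    for y0 in range(-20,130,10):
        q=P[(P[:,1]>=y0)&(P[:,1]<y0+10)]
        if len(q): k=q[q[:,2].argmax()]; print(y0,k.round(0),len(q))
    # dial white pts plane/wing top
    c=r["frame"].reshape(-1,3)
    W=P[(P[:,1]<-14)]; o=(W-DC)@AX; rr=np.linalg.norm((W-DC)-o[:,None]*AX,axis=1)
    top=W[(o>55)&(o<72)&(rr<25)]; print("wing pts",len(top),top.mean(0).round(1),((top-DC)@AX).round(0)); 
    f=W[(abs(o)<6)&(rr>32)&(rr<45)]; print("face out median",np.median((f-DC)@AX))
    if len(top)>3:
        d=(top-DC); print("wing ang pts",np.c_[d@DH,d@PY].round(0).tolist())
```

```text
s
-20 [-18. -19. 112.] 139
-10 [ 13.  -2. 102.] 119
0 [ 20.   7. 119.] 154
10 [ 16.  20. 118.] 207
20 [ 15.  25. 121.] 163
30 [22. 33. 91.] 160
40 [23. 41. 79.] 181
50 [ 5. 57. 75.] 156
60 [ 7. 66. 74.] 162
70 [14. 77. 86.] 195
80 [ 14.  89. 102.] 276
90 [ 13.  98. 151.] 211
100 [ 22. 108. 180.] 237
110 [ 20. 119. 183.] 253
120 [ 23. 120. 176.] 126
wing pts 82 [-63.5 -60.3 157.9] [63. 64. 63. 65. 60. 65. 65. 66. 64. 58. 61. 66. 65. 66. 64. 64. 60. 61.
 66. 63. 65. 66. 63. 70. 67. 57. 58. 61. 62. 64. 66. 66. 71. 68. 57. 57.
 59. 63. 66. 63. 69. 68. 64. 57. 58. 62. 65. 65. 65. 65. 65. 56. 57. 63.
 65. 65. 65. 65. 64. 63. 55. 56. 58. 58. 64. 64. 64. 64. 56. 61. 59. 64.
 64. 63. 58. 59. 64. 63. 55. 57. 61. 60.]
face out median 1.0854028572366596
wing ang pts [[-19.0, -11.0], [-21.0, -5.0], [-18.0, -9.0], [-16.0, -9.0], [-21.0, -4.0], [-20.0, -2.0], [-18.0, -3.0], [-15.0, -4.0], [-12.0, -8.0], [-22.0, -1.0], [-20.0, 0.0], [-20.0, 2.0], [-17.0, -1.0], [-14.0, -2.0], [-11.0, -6.0], [-8.0, -8.0], [-19.0, 2.0], [-17.0, 1.0], [-16.0, 3.0], [-12.0, -1.0], [-11.0, -1.0], [-8.0, -3.0], [-4.0, -7.
[... 1295 characters left out ...]
 66. 63.
 67. 61. 67. 63. 62. 62. 62. 61.]
face out median 0.29426595255985266
wing ang pts [[-19.0, 3.0], [-20.0, -1.0], [-21.0, -4.0], [-18.0, -7.0], [-16.0, 3.0], [-20.0, -0.0], [-15.0, -3.0], [-20.0, -6.0], [-18.0, 3.0], [-18.0, 0.0], [-18.0, -3.0], [-17.0, -6.0], [-14.0, 3.0], [-11.0, 0.0], [-13.0, -3.0], [-10.0, -6.0], [-10.0, 4.0], [-10.0, 1.0], [-10.0, -3.0], [-8.0, -6.0], [-7.0, 4.0], [-5.0, 1.0], [-8.0, -2.0], [-5.0, -6.0], [-1.0, 4.0], [-5.0, 1.0], [-1.0, -2.0], [-4.0, -5.0], [-0.0, 4.0], [-2.0, 1.0], [2.0, -2.0], [-1.0, -5.0], [3.0, 5.0], [4.0, 2.0], [5.0, -2.0], [7.0, -5.0], [8.0, 5.0], [12.0, 2.0], [8.0, -1.0], [11.0, -5.0], [14.0, 5.0], [15.0, 2.0], [15.0, -1.0], [16.0, -5.0]]
```

```bash
cat >> h.py <<'E'
def rel(c,q,tgts,yaw0=None):
    """c commanded pos, q commanded quat; tgts fixture-frame TCP points -> units in tool axes"""
    M=R.from_quat(q).as_matrix()
    for T in tgts: print(T,(((toW(T)-c)@M)/60).round(3))
def yawerr(q):
    M=R.from_quat(q).as_matrix(); y=M[:,1]; 
    a=np.arctan2(-y[0],y[1]); print("turn about tool z to put jaw on fixture y:",-(YAW-a))
E
python3 - <<'E'
from h import *
q=[0.11665,0.99317,-0.00089,-0.00009]; c=np.array([144.8,608,231.3])
yawerr(q); rel(c,q,[[20,65,260],[20,65,157]])
E
```

```text
turn about tool z to put jaw on fixture y: -0.32383310606793586
[20, 65, 260] [-9.013 -6.531 -0.466]
[20, 65, 157] [-9.013 -6.528  1.25 ]
```

Call:
drive_tool(
  increments=[
    [[0, 0, -0.5, 0, 255], [-9.01, -6.53, -0.5, -0.32, 255], [-9.01, -6.53, -0.5, -0.32, 255], [-9.01, -6.53, -0.5, -0.32, 255], [-9.01, -6.53, -0.5, -0.32, 255], [-9.01, -6.53, -0.5, -0.32, 255], [-9.01, -6.53, -0.5, -0.32, 255], [-9.01, -6.53, -0.5, -0.32, 255], [-9.01, -6.53, -0.5, -0.32, 255], [-9.01, -6.53, -0.5, -0.32, 255], [-9.01, -6.53, -0.5, -0.32, 255], [-9.01, -6.53, -0.5, -0.32, 255], [-9.01, -6.53, -0.5, -0.32, 255], [-9.01, -6.53, -0.5, -0.32, 255], [-9.01, -6.53, -0.5, -0.32, 255]],
  ],
  newtons=40,
)

```text
clock: 1.98
eef_pos: [579.2, 103.1, 261.3]
orientation: [-0.044, 0.999, 0.0, -0.0]
contact_force: [-1.1, 0.3, 0.1]
opening: 0.1
```

```bash
cat > snap.py <<'E'
import sys,pickle
from station import status, optics
from h import *
tag=sys.argv[1]; cams=sys.argv[2] if len(sys.argv)>2 else "st"
st=status.sense(); q=st["orientation"]; print("t",round(st["clock"],2),"world",st["eef_pos"].round(1),"fix",toF(st["eef_pos"]).round(1),"F",st["contact_force"].round(1),"T",st["ft_torque"].round(2),"open",round(st["opening"],1)); yawerr(q)
a=[]
for c,n,(x,y,w,h) in(("s","side",(205,160,130,130)),("t","top",(210,160,100,80))):
    if c in cams:
        r=optics.read_camera(n); pickle.dump(r,open(f"{n}_{tag}.pkl","wb"))
        k=400/w; im=cv2.resize(r["frame"][y:y+h,x:x+w],None,fx=k,fy=k,interpolation=cv2.INTER_CUBIC)
        if im.shape[0]<400: im=np.vstack([im,np.zeros((400-im.shape[0],400,3),np.uint8)])
        a.append(np.clip((im/255.)**.6*255,0,255).astype(np.uint8))
cv2.imwrite(f"pics/{tag}.png",np.hstack(a))
E
python3 snap.py a1
```

```text
t 1.98 world [579.2 103.1 261.3] fix [ 19.2  66.7 261.3] F [-1.1  0.3  0.1] T [-0.06 -0.03  0.04] open 0.1
turn about tool z to put jaw on fixture y: -0.0014929318091594646
```

View pics/a1.png

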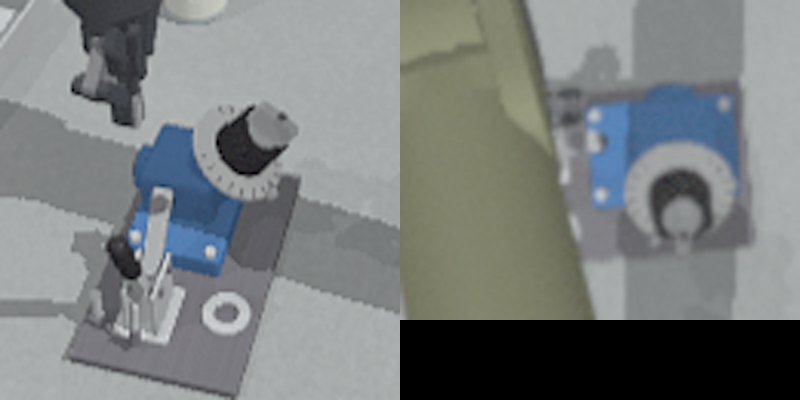

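Call:
drive_tool(
  increments=[
    [[0, 0, 0.9, 0, 255], [0, 0, 1.6, 0, 255], [0, 0, 1.6, 0, 255], [0, 0.38, 1.62, 0, 255], [0, 0.62, 1.71, 0, 255], [0, 0.8, 1.8, 0, 255], [0, 1.01, 1.94, 0, 255], [0, 1.17, 2.08, 0, 255], [0, 1.33, 2.27, 0, 255], [0, 1.45, 2.45, 0, 255], [0, 1.54, 2.64, 0, 255], [0, 1.6, 2.81, 0, 255], [0, 1.65, 2.99, 0, 255], [0, 1.66, 3.08, 0, 255], [0, 1.66, 3.12, 0, 255], [0, 1.66, 3.12, 0, 255]],
  ],
)

```text
clock: 4.08
eef_pos: [571.4, 200.5, 74.0]
orientation: [-0.043, 0.999, -0.0, -0.0]
contact_force: [0.5, 0.3, 0.5]
opening: 0.1
```

```bash
python3 snap.py a2 s
```

```text
t 4.08 world [571.4 200.5  74. ] fix [ 20.3 164.4  74. ] F [0.5 0.3 0.5] T [-0.02  0.04  0.06] open 0.1
turn about tool z to put jaw on fixture y: -0.004153724955708343
```

View pics/a2.png

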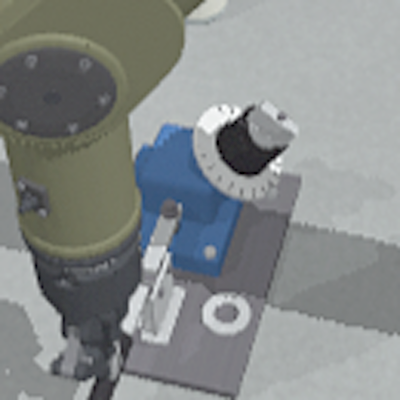

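Handle looks down with no load on the tool, which fits it having snapped over. I'll lift, verify, and move above the knob with the jaws open.

Call:
drive_tool(
  increments=[
    [[0, 0, -1, 0, 255], [0, 0, -2, 0, 255], [0, 0, -2.93, 0, 255], [1.13, -3.74, -2.93, 0, 30], [1.13, -3.74, -2.93, 0, 30], [1.13, -3.74, -2.93, 0, 30], [1.13, -3.74, -2.93, 0, 30], [1.13, -3.74, -2.93, 0, 30], [1.13, -3.74, -2.5, 0, 30], [1.13, -3.74, -2.3, 0, 30], [1.13, -3.74, -2.3, 0, 30]],
  ],
  newtons=20,
)

```text
clock: 5.5
eef_pos: [522.8, -27.8, 211.5]
orientation: [-0.044, 0.999, 0.0, -0.001]
contact_force: [-0.3, 0.2, 0.0]
opening: 75.5
```

```bash
python3 snap.py a3 st
```

```text
t 5.5 world [522.8 -27.8 211.5] fix [-48.7 -58.6 211.5] F [-0.3  0.2  0. ] T [ 0.01 -0.08 -0.02] open 75.5
turn about tool z to put jaw on fixture y: -0.0026031721488483234
```

View pics/a3.png

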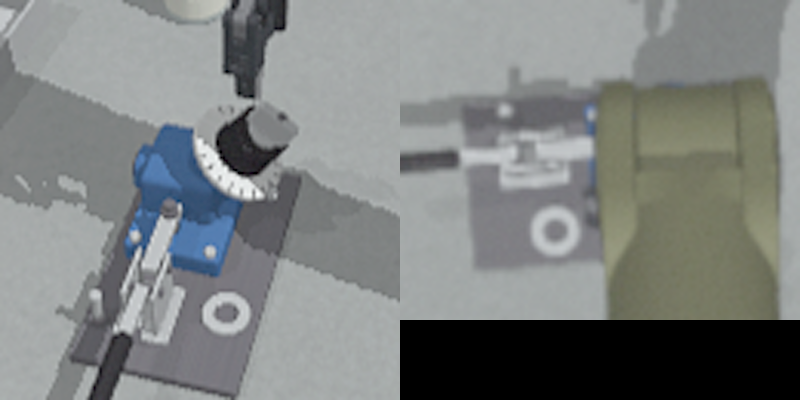

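Clamp is locked: the handle is horizontal and points outward in both views. Now I'll descend around the knob.

Call:
drive_tool(
  increments=[
    [[0, 0, 0.5, 0, 30], [0, 0, 1, 0, 30], [0, 0, 1.3, 0, 30], [0, 0, 1.6, 0, 30], [0, 0, 1.6, 0, 30]],
  ],
)

```text
clock: 6.22
eef_pos: [522.9, -28.4, 115.7]
orientation: [-0.043, 0.999, 0.0, -0.001]
contact_force: [0.3, 0.1, 0.5]
opening: 75.4
```

```bash
python3 snap.py a4 s
```

```text
t 6.22 world [522.9 -28.4 115.7] fix [-48.6 -59.2 115.7] F [0.3 0.1 0.5] T [-0.02  0.01  0.03] open 75.4
turn about tool z to put jaw on fixture y: -0.0035187581297281417
```

View pics/a4.png

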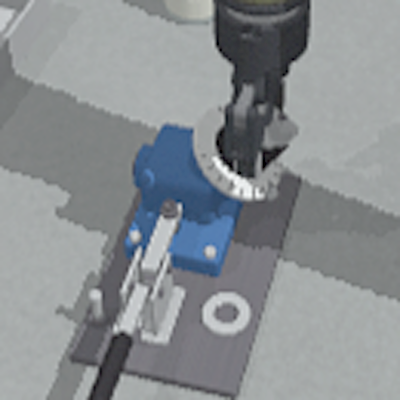

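Call:
drive_tool(
  increments=[
    [[0, 0, 0, 0, 120], [0, 0, 0, 0, 120], [0, 0, 0, 0, 120], [0, 0, 0, 0, 120], [0, 0, 0, 0, 120]],
  ],
  newtons=25,
)

```text
clock: 6.9
eef_pos: [523.5, -30.0, 117.6]
orientation: [-0.042, 0.999, -0.001, 0.001]
contact_force: [-1.5, -3.3, 6.5]
opening: 51.3
```

Jaws stopped at 51.3 mm, so they're on the flats. Turning clockwise now.

Call:
drive_tool(
  increments=[
    [[0, 0, 0, 0.1, 120], [0, 0, 0, 0.2, 120], [0, 0, 0, 0.3, 120], [0, 0, 0, 0.4, 120], [0, 0, 0, 0.48, 120], [0, 0, 0, 0.48, 120]],
  ],
)

```text
clock: 7.65
eef_pos: [522.6, -27.4, 118.2]
orientation: [0.195, 0.981, 0.001, 0.0]
contact_force: [-7.8, 1.9, 16.3]
opening: 51.3
```

```bash
python3 snap.py a5 st
```

```text
t 7.65 world [522.6 -27.4 118.2] fix [-48.8 -58.2 118.2] F [-7.8  1.9 16.3] T [1.47 1.11 0.6 ] open 51.3
turn about tool z to put jaw on fixture y: -0.48294962123493157
```

View pics/a5.png

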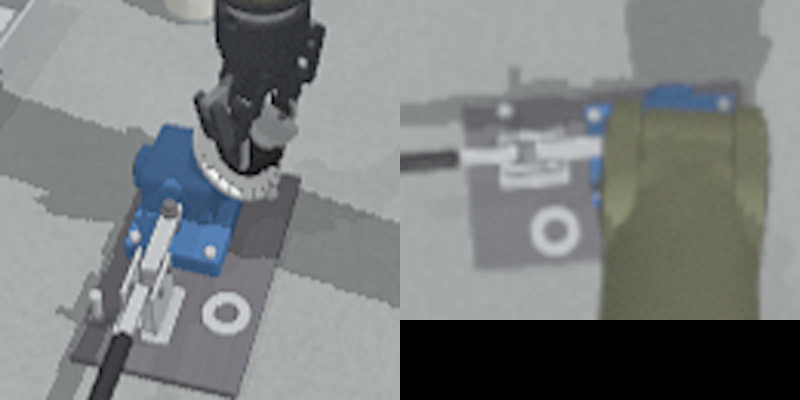

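Call:
drive_tool(
  increments=[
    [[0, 0, 0, 0, 30], [0, 0, 0, 0, 30], [0, 0, 0, 0, 25], [0, 0, -0.6, 0, 25], [0, 0, -1.4, -0.1, 25], [0, 0, -1.6, -0.28, 25], [0, 0, -1.6, -0.46, 25], [0, 0, -1.6, -0.64, 25], [0, 0, -1.6, -0.82, 25], [0, 0, -1.6, -0.95, 25], [0, 0, -1.6, -0.95, 25]],
  ],
)

```text
clock: 9.12
eef_pos: [523.1, -28.8, 212.0]
orientation: [-0.274, 0.962, 0.0, -0.0]
contact_force: [-0.5, 0.2, -0.8]
opening: 77.1
```

```bash
cat > zoom.py <<'E'
import sys
from h import *
tag=sys.argv[1]; a=[]
for n,(x,y,w,h) in(("side",(265,190,42,42)),("top",(262,190,36,36))):
    try: r=pickle.load(open(f"{n}_{tag}.pkl","rb"))
    except Exception: continue
    k=400/w; im=cv2.resize(r["frame"][y:y+h,x:x+w],(400,400),interpolation=cv2.INTER_CUBIC)
    a.append(np.clip((im/255.)**.5*255,0,255).astype(np.uint8))
cv2.imwrite(f"pics/z_{tag}.png",np.hstack(a[:2]))
E
python3 snap.py a6 s; python3 zoom.py a6
```

```text
t 9.12 world [523.1 -28.8 212. ] fix [-48.4 -59.7 212. ] F [-0.5  0.2 -0.8] T [-0.04 -0.04 -0.01] open 77.1
turn about tool z to put jaw on fixture y: 0.46489241020116556
```

View pics/z_a6.png

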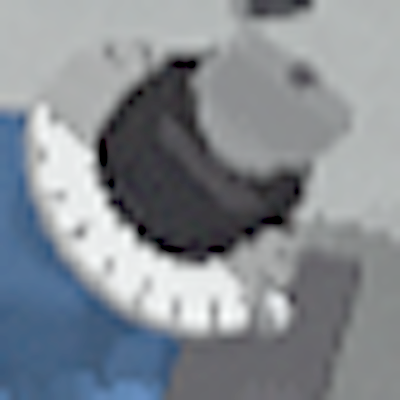

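View pics/a6.png

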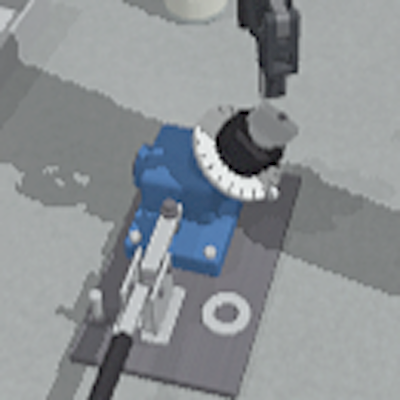

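Call:
drive_tool(
  increments=[
    [[0, 0, 0.6, 0.06, 25], [0, 0, 1.2, 0.06, 25], [0, 0, 1.6, 0.06, 25], [0, 0, 1.6, 0.06, 25], [0, 0, 1.6, 0.06, 120], [0, 0, 1.6, 0.06, 120], [0, 0, 1.6, 0.06, 120], [0, 0, 1.6, 0.06, 120], [0, 0, 1.6, 0.06, 120]],
  ],
)

```text
clock: 10.3
eef_pos: [524.9, -30.9, 118.3]
orientation: [-0.244, 0.97, -0.002, 0.002]
contact_force: [0.4, -5.6, 3.9]
opening: 55.7
```

```bash
python3 snap.py a7 s
```

```text
t 10.3 world [524.9 -30.9 118.3] fix [-46.9 -62.  118.3] F [ 0.4 -5.6  3.9] T [-1.53 -0.24 -0.06] open 55.7
turn about tool z to put jaw on fixture y: 0.40315044601667316
```

View pics/a7.png

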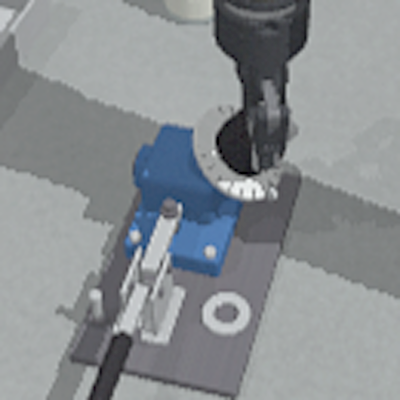

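Call:
drive_tool(
  increments=[
    [[0, 0, 0, 0.1, 120], [0, 0, 0, 0.2, 120], [0, 0, 0, 0.3, 120], [0, 0, 0, 0.36, 120], [0, 0, 0, 0.36, 120], [0, 0, 0, 0.36, 120]],
  ],
)

```text
clock: 11.1
eef_pos: [525.0, -29.6, 117.8]
orientation: [-0.068, 0.998, -0.001, 0.002]
contact_force: [2.0, -3.9, 1.9]
opening: 55.2
```

```bash
python3 snap.py a8 s; python3 zoom.py a8
```

```text
t 11.1 world [525.  -29.6 117.8] fix [-46.6 -60.7 117.8] F [ 2.  -3.9  1.9] T [-0.33 -0.56  0.28] open 55.2
turn about tool z to put jaw on fixture y: 0.04555319051392889
```

View pics/z_a8.png

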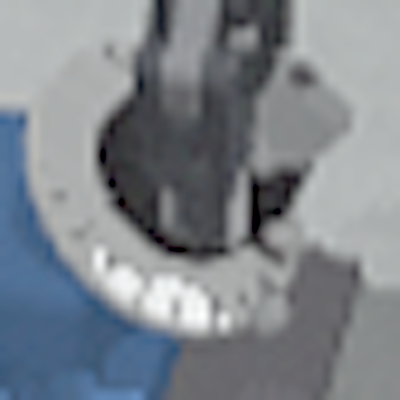

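Call:
drive_tool(
  increments=[
    [[0, 0, 0, 0, 30], [0, 0, 0, 0, 30], [0, 0, 0, 0, 25], [0, 0, -0.6, 0, 25], [0, 0, -1.4, 0, 25], [0, 0, -2.4, 0, 25], [0, 0, -3.2, 0, 25], [0, 0, -3.2, 0, 25]],
  ],
)

```text
clock: 12.15
eef_pos: [524.8, -28.4, 312.0]
orientation: [-0.068, 0.998, -0.0, 0.004]
contact_force: [0.2, -0.3, -0.4]
opening: 77.0
```

```bash
python3 snap.py a9 st; python3 zoom.py a9
```

```text
t 12.15 world [524.8 -28.4 312. ] fix [-46.8 -59.5 312. ] F [ 0.2 -0.3 -0.4] T [ 0.01 -0.01  0.02] open 77.0
turn about tool z to put jaw on fixture y: 0.04633843797430953
```

View pics/z_a9.png

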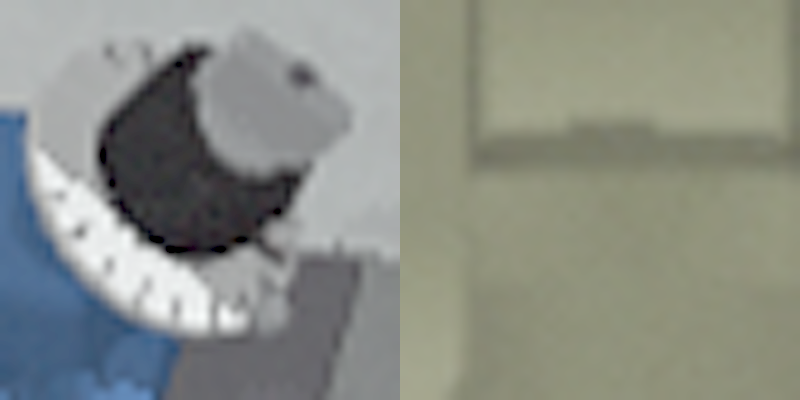

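View pics/a9.png

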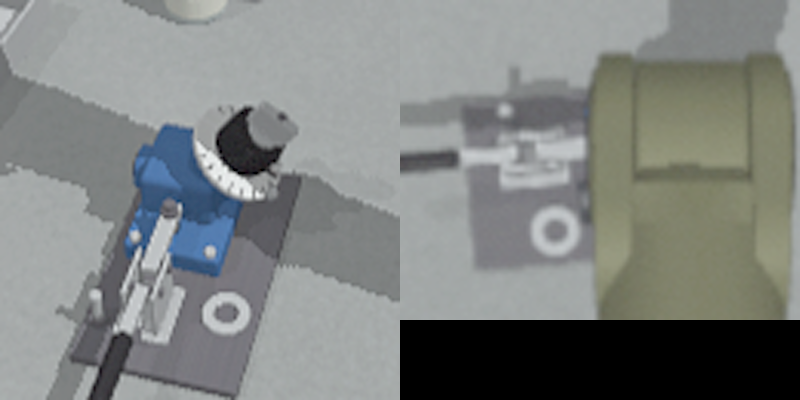

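The pointer now shows at side zoom (283,258), about 0.05 rad, so the grip slipped a little on the turn. The tab is at (268,310), so about 0.4 rad more is needed. I'll regrip the next flats harder.

Call:
drive_tool(
  increments=[
    [[0, 0, 0.8, -0.18, 25], [0, 0, 1.6, -0.37, 25], [0, 0, 2.2, -0.37, 25], [0, 0, 2.9, -0.37, 25], [0, 0, 3.25, -0.37, 25], [0, 0, 3.25, -0.37, 25], [0, 0, 3.25, -0.37, 120], [0, 0, 3.25, -0.37, 120], [0, 0, 3.25, -0.37, 120], [0, 0, 3.25, -0.37, 120], [0, 0, 3.25, -0.37, 120]],
  ],
  newtons=50,
)

```text
clock: 13.62
eef_pos: [524.9, -31.5, 115.1]
orientation: [-0.249, 0.969, -0.002, 0.002]
contact_force: [1.1, -6.5, 4.1]
opening: 51.4
```

```bash
python3 snap.py b1 s; python3 zoom.py b1
```

```text
t 13.62 world [524.9 -31.5 115.1] fix [-46.9 -62.6 115.1] F [ 1.1 -6.5  4.1] T [-1.93 -0.38 -0.28] open 51.4
turn about tool z to put jaw on fixture y: 0.41321149701681925
```

View pics/z_b1.png

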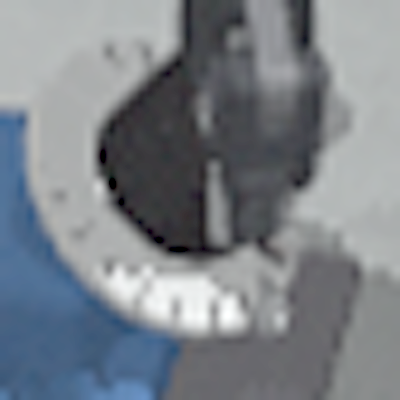

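Call:
drive_tool(
  increments=[
    [[0, 0, 0, 0.1, 120], [0, 0, 0, 0.2, 120], [0, 0, 0, 0.3, 120], [0, 0, 0, 0.4, 120], [0, 0, 0, 0.4, 120], [0, 0, 0, 0.4, 120]],
  ],
)

```text
clock: 14.42
eef_pos: [524.1, -29.8, 114.4]
orientation: [-0.053, 0.999, -0.001, 0.001]
contact_force: [-0.1, -5.4, 4.0]
opening: 49.3
```

```bash
python3 snap.py b2 s; python3 zoom.py b2
```

```text
t 14.43 world [524.1 -29.8 114.4] fix [-47.6 -60.8 114.4] F [-0.1 -5.4  4. ] T [-0.75 -0.12  0.13] open 49.3
turn about tool z to put jaw on fixture y: 0.01644606248257978
```

View pics/z_b2.png

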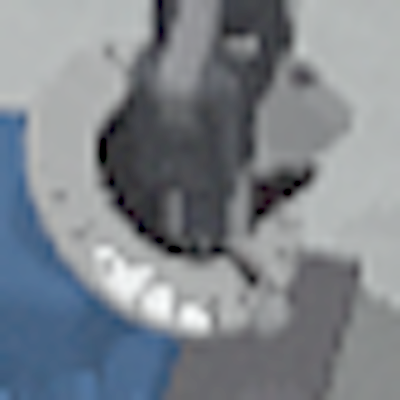

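Run:
```python
from h import *
r=pickle.load(open("side_b2.pkl","rb")); x,y,w,h=278,205,22,22; k=36
im=cv2.resize(r["frame"][y:y+h,x:x+w],(792,792),interpolation=cv2.INTER_CUBIC); im=np.clip((im/255.)**.5*255,0,255).astype(np.uint8)
raw=im.copy()
for an,c in((0.4,(0,0,255)),(.47,(0,255,0)),(.54,(255,0,0))):
    for q,o in((30,5),(35,5),(40,5),(42,8),(47,8),(52,8)):
        u,v=proj(r,toW([dial(q,an,o)]))[0]; cv2.circle(im,(int((u-x+.5)*k),int((v-y+.5)*k)),4,c,-1)
cv2.imwrite("pics/b2z.png",cv2.resize(np.hstack([raw,im]),(800,400),interpolation=cv2.INTER_AREA))
```

```text
(no output)
```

View pics/b2z.png

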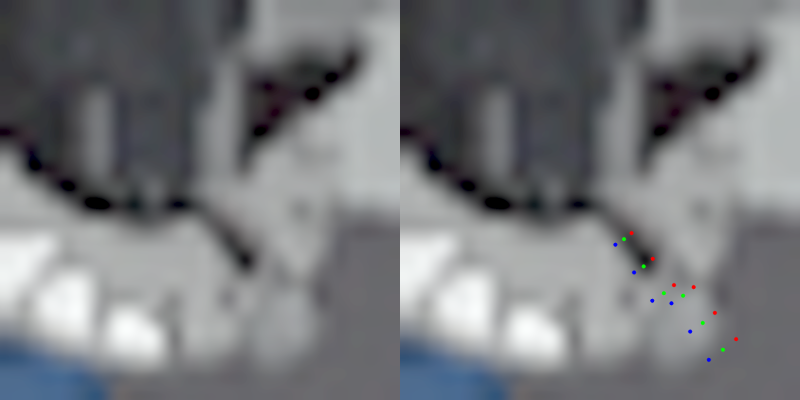

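Call:
drive_tool(
  increments=[
    [[0, 0, 0, 0, 30], [0, 0, 0, 0, 30], [0, 0, 0, 0, 25], [0, 0, -0.8, 0, 25], [0, 0, -1.7, 0, 25], [0, 0, -2.6, 0, 25], [0.5, 4.2, -2.6, 0, 25], [0.5, 4.2, -2.6, 0, 25], [0.5, 4.2, -2.6, 0, 25], [0.5, 4.2, -2.6, 0, 25], [0.5, 4.2, -2.6, 0, 25], [0.5, 4.2, -2.6, 0, 25]],
  ],
)

```text
clock: 15.98
eef_pos: [466.4, 218.7, 268.9]
orientation: [-0.054, 0.999, -0.0, -0.0]
contact_force: [0.4, -0.2, 0.8]
opening: 76.9
```

```bash
python3 snap.py b3 st; python3 zoom.py b3
```

```text
t 15.97 world [466.4 218.7 268.9] fix [-82.7 191.9 268.9] F [ 0.4 -0.2  0.8] T [-0.05  0.01 -0.03] open 76.9
turn about tool z to put jaw on fixture y: 0.017414301798513665
```

View pics/z_b3.png

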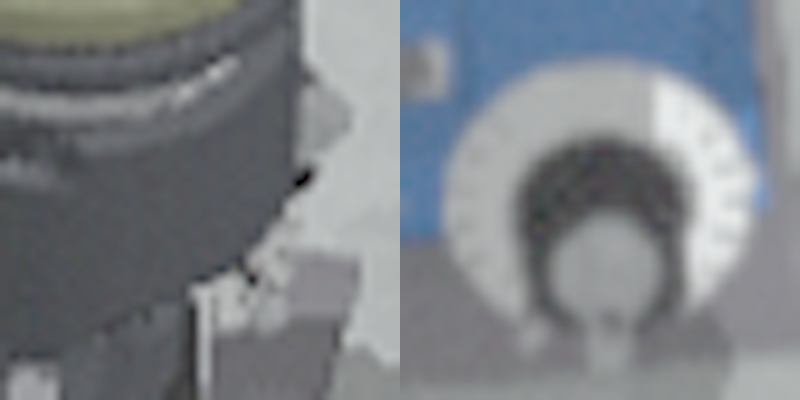

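View pics/b3.png

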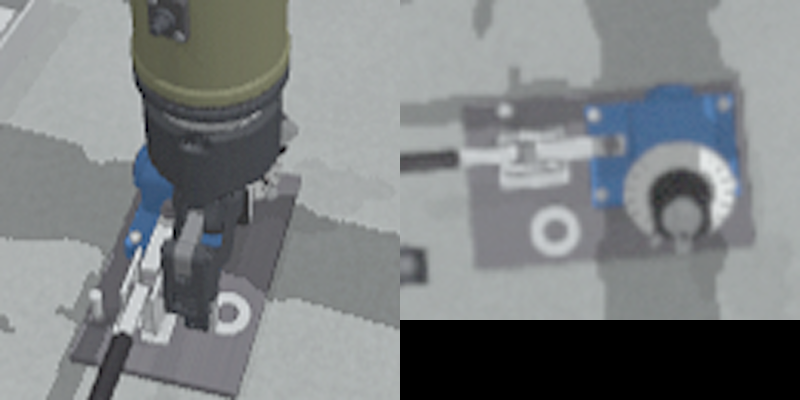

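Call:
drive_tool(
  increments=[
    [[1, 1.5, -0.5, 0, 25], [2, 2, -0.8, 0, 25], [2, 2, -0.8, 0, 25], [2, 2, -0.8, 0, 25]],
  ],
)

```text
clock: 16.58
eef_pos: [332.5, 327.0, 318.5]
orientation: [-0.055, 0.998, 0.001, 0.001]
contact_force: [1.1, -0.8, 0.3]
opening: 76.8
```

```bash
python3 snap.py b4 st
python3 - <<'E'
from h import *
out=[]
for n,(x,y,w,h) in(("side",(278,205,22,22)),("top",(266,206,22,22))):
    r=pickle.load(open(f"{n}_b4.pkl","rb")); k=36
    im=cv2.resize(r["frame"][y:y+h,x:x+w],(792,792),interpolation=cv2.INTER_CUBIC); im=np.clip((im/255.)**.5*255,0,255).astype(np.uint8)
    raw=im.copy()
    for an,c in((0.4,(0,0,255)),(.47,(0,255,0)),(.54,(255,0,0))):
        for q,o in((30,5),(35,5),(40,5),(42,8),(47,8),(52,8)):
            u,v=proj(r,toW([dial(q,an,o)]))[0]; cv2.circle(im,(int((u-x+.5)*k),int((v-y+.5)*k)),4,c,-1)
    out.append(cv2.resize(np.hstack([raw,im]),(600,300),interpolation=cv2.INTER_AREA))
cv2.imwrite("pics/b4z.png",np.vstack(out))
E
```

```text
t 16.57 world [332.5 327.  318.5] fix [-206.3  311.8  318.5] F [ 1.1 -0.8  0.3] T [-0.03 -0.05  0.01] open 76.8
turn about tool z to put jaw on fixture y: 0.020325892116946118
```

View pics/b4z.png

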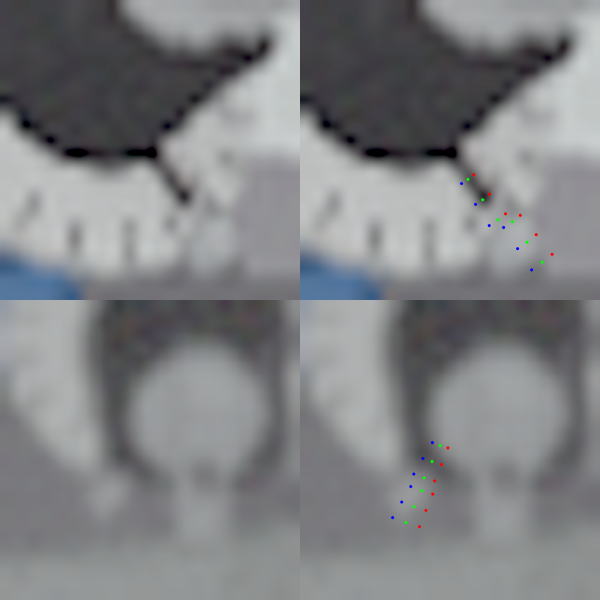

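View pics/b4.png

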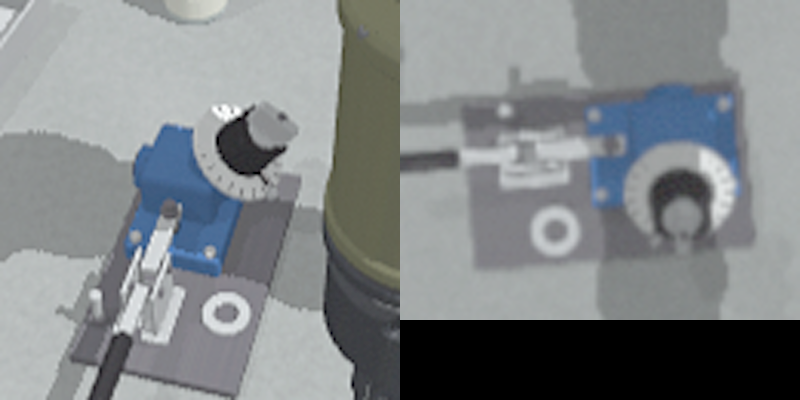

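Run:
```python
from h import *
from scipy.optimize import least_squares
def rectify(r,dc=(0,0),s=8,out=0,ext=56):
    # sample image on dial plane: grid of (u downhill, y)
    g=np.arange(-ext,ext,1/s); Y,U=np.meshgrid(-g,g)  # columns: y from + (left) to -, rows: u
    P=toW(DC+AX*out+U.ravel()[:,None]*DH+Y.ravel()[:,None]*PY); uv=proj(r,P).astype(np.float32).reshape(*U.shape,2)
    return cv2.remap(r["frame"],uv[...,0],uv[...,1],cv2.INTER_CUBIC)
for n in("side","top"):
    r=pickle.load(open(f"{n}_b4.pkl","rb")); a=rectify(r,s=7,out=5)
    cv2.imwrite(f"pics/rect_{n}.png",np.clip((a/255.)**.6*255,0,255).astype(np.uint8))
    # edges of white disc in original
    r0=pickle.load(open(f"{n}0.pkl","rb")); b=rectify(r0,s=7,out=0).astype(int); c=len(b)//2
    sat=b.max(2)-b.min(2); white=((b.min(2)>120)&(sat<40)); pts=[]
    for an in np.arange(0,2*np.pi,.05):
        rr=np.arange(36,54,.15); u=rr*np.cos(an);y=rr*np.sin(an); I=b[(c+u*7).astype(int),(c-y*7).astype(int)].astype(float)
        w=I.min(1); g=np.gradient(np.convolve(w,np.ones(7)/7,'same')); g[:8]=0;g[-8:]=0; k=g.argmin()
        if g[k]<-2.5: pts.append((an,rr[k]))
    pts=np.array(pts); f=lambda p:np.hypot(pts[:,1]*np.cos(pts[:,0])-p[0],pts[:,1]*np.sin(pts[:,0])-p[1])-p[2]
    s=least_squares(f,[0,0,46],loss='soft_l1',f_scale=.7); print(n,len(pts),s.x.round(2),np.abs(s.fun).mean().round(2)); print(pts.round(2)[::4].tolist())
```

```text
side 109 [-2.32  0.06 44.73] 2.02
[[0.0, 45.0], [0.2, 46.65], [0.4, 39.45], [0.6, 43.2], [0.8, 43.65], [1.0, 43.05], [1.2, 44.7], [1.4, 44.1], [1.6, 46.8], [1.8, 43.8], [2.0, 44.1], [2.2, 47.4], [2.4, 46.5], [2.6, 47.1], [2.8, 46.05], [3.0, 46.65], [3.2, 46.35], [3.4, 47.25], [3.6, 47.4], [3.8, 48.9], [4.0, 49.05], [4.2, 40.05], [4.65, 52.65], [4.95, 37.65], [5.2, 42.45], [5.75, 46.5], [6.05, 45.9], [6.25, 45.45]]
top 86 [-2.04 -0.5  46.51] 0.78
[[0.7, 45.9], [1.05, 44.7], [1.25, 45.45], [1.45, 45.9], [1.65, 45.3], [1.85, 47.85], [2.05, 46.8], [2.25, 45.9], [2.45, 48.75], [2.65, 47.25], [2.85, 50.25], [3.05, 47.4], [3.25, 46.65], [3.45, 47.55], [3.65, 50.1], [3.85, 48.0], [4.05, 48.0], [4.25, 48.45], [4.45, 48.45], [4.65, 46.5], [4.85, 45.45], [5.2, 46.2]]
```

View pics/rect_side.png

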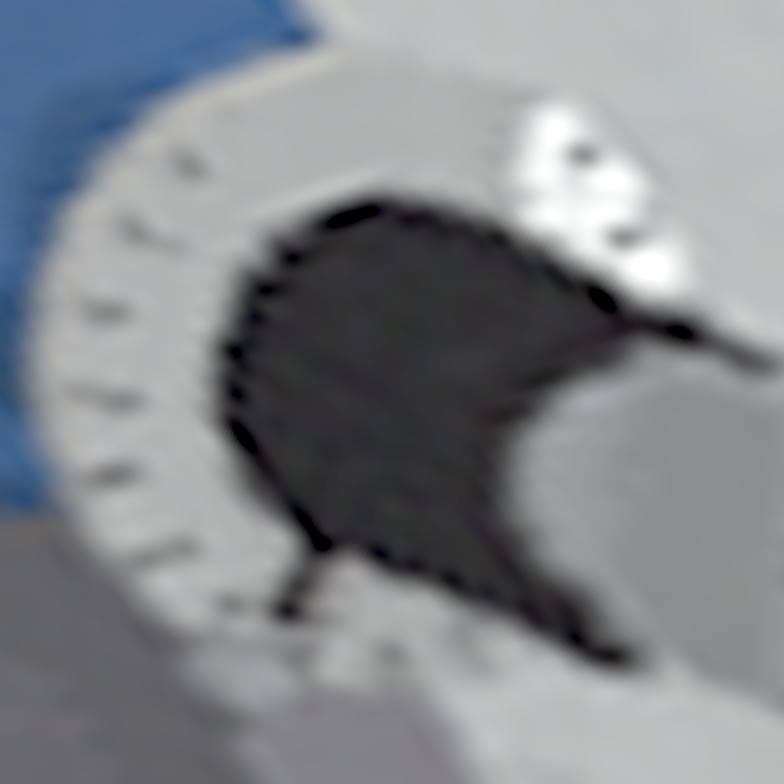

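View pics/rect_top.png

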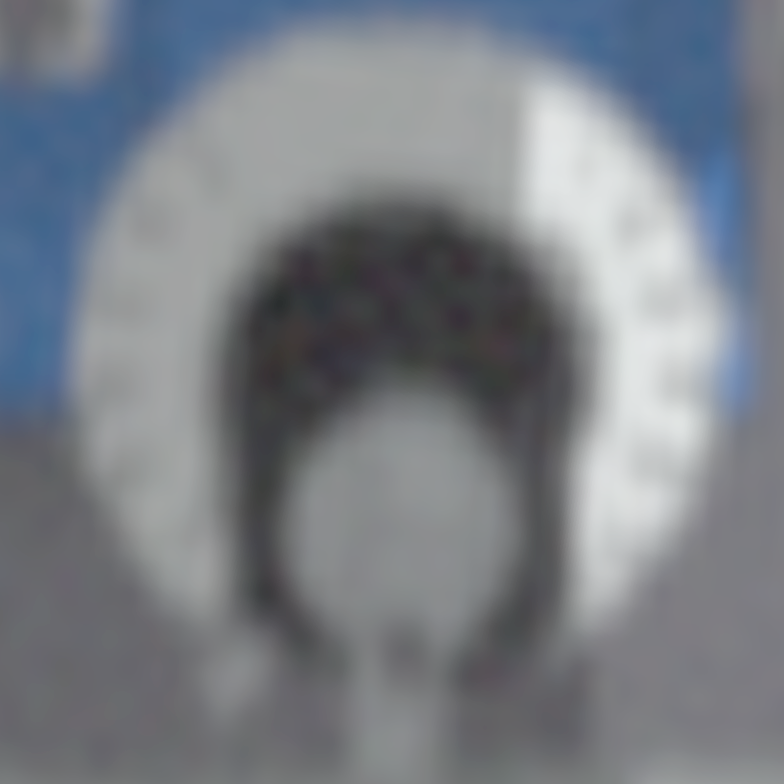

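Run:
```python
from h import *
def rectify(r,s=7,out=0,ext=56):
    g=np.arange(-ext,ext,1/s); Y,U=np.meshgrid(-g,g)
    P=toW(DC+AX*out+(U.ravel()-2.1)[:,None]*DH+(Y.ravel()-.2)[:,None]*PY); uv=proj(r,P).astype(np.float32).reshape(*U.shape,2)
    return cv2.remap(r["frame"],uv[...,0],uv[...,1],cv2.INTER_CUBIC)
ims=[]
for n,o in(("side",0),("side",6.5),("side",8),("top",0),("top",6.5),("top",8)):
    r=pickle.load(open(f"{n}_b4.pkl","rb")); a=rectify(r,out=o); c=len(a)//2
    # polar unwrap: rows radius 24..54, cols angle
    th=np.linspace(-.3,2.6,580); rr=np.arange(24,54,.2); T,Rr=np.meshgrid(th,rr)
    p=cv2.remap(a,(c-Rr*np.sin(T)*7).astype(np.float32),(c+Rr*np.cos(T)*7).astype(np.float32),cv2.INTER_CUBIC)
    p=np.clip((p/255.)**.6*255,0,255).astype(np.uint8)
    for k,v in enumerate(np.arange(-.2,2.6,.1)): 
        x=int((v+.3)/2.9*580); cv2.line(p,(x,0),(x,3 if k%5!=2 else 10),(0,0,255),1)
    x=int((.47+.3)/2.9*580); 
    cv2.putText(p,f"{n} out{o}",(400,145),0,.4,(255,0,0),1); ims.append(cv2.resize(p,(780,p.shape[0])))
cv2.imwrite("pics/polar1.png",np.vstack(ims[:3])); cv2.imwrite("pics/polar2.png",np.vstack(ims[3:]))
```

```text
(no output)
```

View pics/polar1.png

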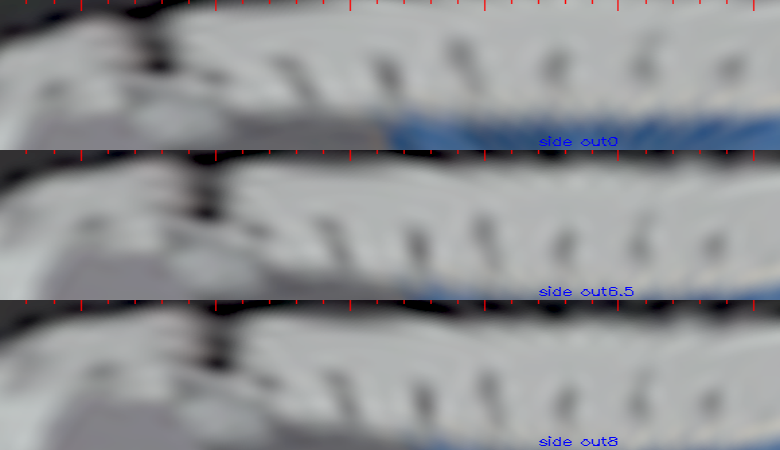

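View pics/polar2.png

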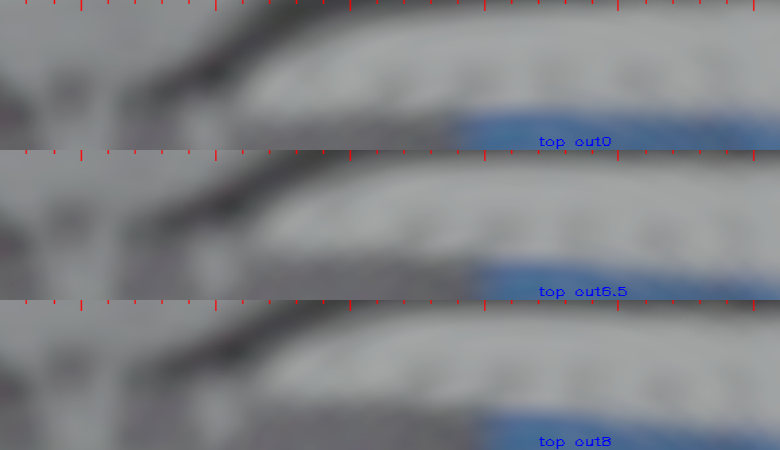

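Alignment evidence:

| Evidence | Pointer (rad) | Tab (rad) |
|---|---|---|
| Pads flat on the hex | 0.50 | – |
| Side view | 0.45 | 0.49 |
| Top view | 0.53 | 0.49 |

These agree to within 2 mm at the tip, so the setting is good. Next is the lock ring. I'll push the wing's downhill end with the closed fingers.

Call:
drive_tool(
  increments=[
    [[-2, -6.86, 0, 0.02, 255], [-2, -6.86, 0, 0.02, 255], [-2, -6.86, 0, 0.02, 255], [-2, -6.86, 0, 0.02, 255], [-2, -6.86, 0, 0.02, 255], [-2, -6.86, 0, 0.02, 255], [-2, -6.86, 0, 0.02, 255], [-2, -6.86, 0, 0.02, 255], [-2, -6.86, 0.7, 0.02, 255], [-2, -6.86, 1.4, 0.02, 255], [-2, -6.86, 1.4, 0.02, 255], [-2, -6.86, 1.4, 0.02, 255]],
  ],
  newtons=40,
)

```text
clock: 18.18
eef_pos: [498.0, -71.7, 234.3]
orientation: [-0.043, 0.999, -0.0, 0.001]
contact_force: [1.1, -0.7, 0.4]
opening: -0.0
```

```bash
python3 snap.py c1 s; python3 zoom.py c1
```

```text
t 18.18 world [498.  -71.7 234.3] fix [ -77.3 -100.2  234.3] F [ 1.1 -0.7  0.4] T [ 0.02 -0.03 -0.03] open -0.0
turn about tool z to put jaw on fixture y: -0.0048079494313615495
```

View pics/c1.png

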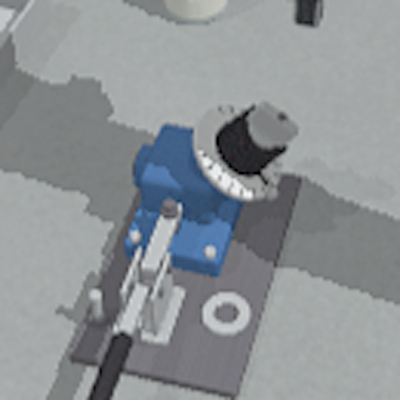

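View pics/z_c1.png

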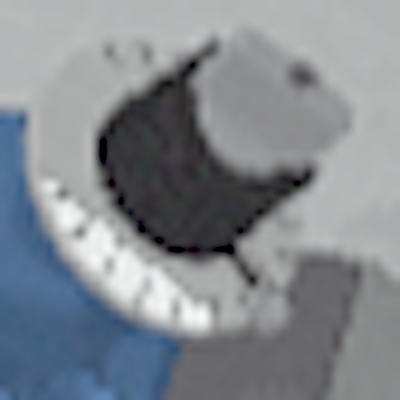

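Call:
drive_tool(
  increments=[
    [[0.14, 0.07, 0.7, 0, 255], [0.14, 0.07, 1.3, 0, 255], [0.14, 0.07, 1.55, 0, 255], [0.14, 0.2, 1.55, 0, 255], [0.14, 0.32, 1.55, 0, 255], [0.16, 0.37, 1.55, 0, 255], [0.16, 0.41, 1.55, 0, 255], [0.18, 0.47, 1.55, 0, 255], [0.19, 0.55, 1.55, 0, 255], [0.19, 0.55, 1.55, 0, 255]],
  ],
)

```text
clock: 19.48
eef_pos: [484.0, -41.6, 140.3]
orientation: [-0.042, 0.999, -0.002, 0.001]
contact_force: [2.7, -6.9, -1.1]
opening: 0.2
```

```bash
python3 snap.py c2 s; python3 zoom.py c2
```

```text
t 19.48 world [484.  -41.6 140.3] fix [-88.5 -68.9 140.3] F [ 2.7 -6.9 -1.1] T [-1.59 -0.37 -0.1 ] open 0.2
turn about tool z to put jaw on fixture y: -0.006015069020205585
```

View pics/z_c2.png

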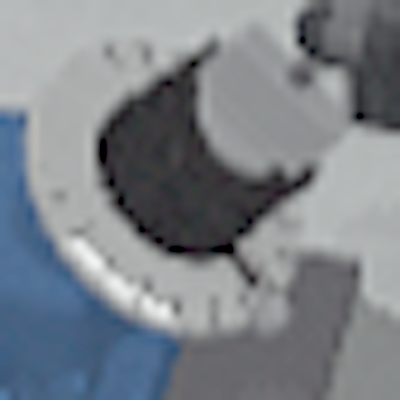

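Call:
drive_tool(
  increments=[
    [[0, 0.06, 0, 0, 255], [0, 0.12, 0, 0, 255], [-0.02, 0.16, 0, 0, 255], [-0.05, 0.2, 0, 0, 255], [-0.07, 0.24, 0, 0, 255], [-0.07, 0.24, 0, 0, 255]],
  ],
)

```text
clock: 20.27
eef_pos: [484.0, -27.6, 140.0]
orientation: [-0.042, 0.999, -0.002, -0.002]
contact_force: [-6.9, -9.1, 4.5]
opening: 0.1
```

```bash
python3 snap.py c3 s; python3 zoom.py c3
```

```text
t 20.27 world [484.  -27.6 140. ] fix [-87.3 -55.  140. ] F [-6.9 -9.1  4.5] T [-1.97  1.22  0.  ] open 0.1
turn about tool z to put jaw on fixture y: -0.0068469661767648765
```

View pics/z_c3.png

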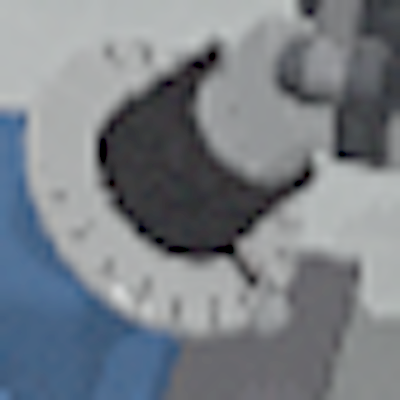

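Call:
drive_tool(
  increments=[
    [[-0.04, 0.03, 0, 0, 255], [-0.08, 0.05, 0, 0, 255], [-0.12, 0.06, 0, 0, 255], [-0.15, 0.06, 0, 0, 255], [-0.15, 0.06, 0, 0, 255]],
  ],
)

```text
clock: 20.95
eef_pos: [486.9, -22.7, 139.0]
orientation: [-0.042, 0.999, -0.001, -0.008]
contact_force: [-19.9, -6.5, 13.8]
opening: -0.1
```

```bash
python3 snap.py c4 s; python3 zoom.py c4
```

```text
t 20.95 world [486.9 -22.7 139. ] fix [-84.  -50.3 139. ] F [-19.9  -6.5  13.8] T [-1.43  4.3   0.06] open -0.1
turn about tool z to put jaw on fixture y: -0.0065332257075520345
```

View pics/z_c4.png

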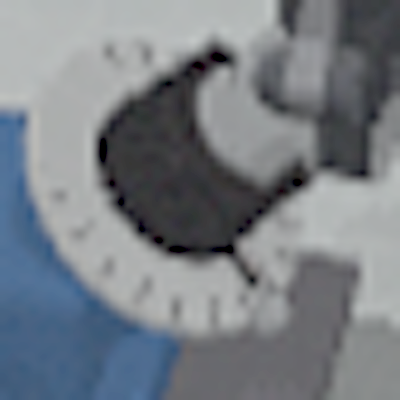

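Call:
drive_tool(
  increments=[
    [[-0.03, 0, 0, 0, 255], [-0.06, 0, 0, 0, 255], [-0.06, 0, 0, 0, 255]],
  ],
)

```text
clock: 21.38
eef_pos: [487.2, -22.6, 138.8]
orientation: [-0.042, 0.999, -0.001, -0.011]
contact_force: [-30.8, -6.5, 22.9]
opening: -0.2
```

```bash
python3 snap.py c5 s
```

```text
t 21.38 world [487.2 -22.6 138.8] fix [-83.7 -50.3 138.8] F [-30.8  -6.5  22.9] T [-1.45  6.19  0.07] open -0.2
turn about tool z to put jaw on fixture y: -0.006927150908886667
```

The wing is on its stop: +11 N moved it only 0.3 mm. I'll back off, park, and check everything.

Call:
drive_tool(
  increments=[
    [[0.3, 0, 0, 0, 255], [0.7, 0, 0, 0, 255], [0.8, 0, -1, 0, 255], [0.8, 0, -2, 0, 255], [0.8, 0, -2.9, 0, 255], [2, 6, -2.9, 0, 255], [2, 6, -2.9, 0, 255], [2, 6, -2.9, 0, 255], [2, 6, -2.9, 0, 255], [2, 6, -2.9, 0, 255], [2, 6, -2.9, 0, 255], [2, 6, -2.9, 0, 255], [2, 6, -2.9, 0, 255]],
  ],
)

```text
clock: 23.05
eef_pos: [348.0, 327.9, 313.8]
orientation: [-0.043, 0.999, -0.0, -0.0]
contact_force: [0.5, -1.2, -0.7]
opening: -0.3
```

```bash
python3 snap.py d1 st; python3 zoom.py d1
```

```text
t 23.05 world [348.  327.9 313.8] fix [-190.8  311.3  313.8] F [ 0.5 -1.2 -0.7] T [-0.01  0.04 -0.01] open -0.3
turn about tool z to put jaw on fixture y: -0.003745525798003954
```

View pics/z_d1.png

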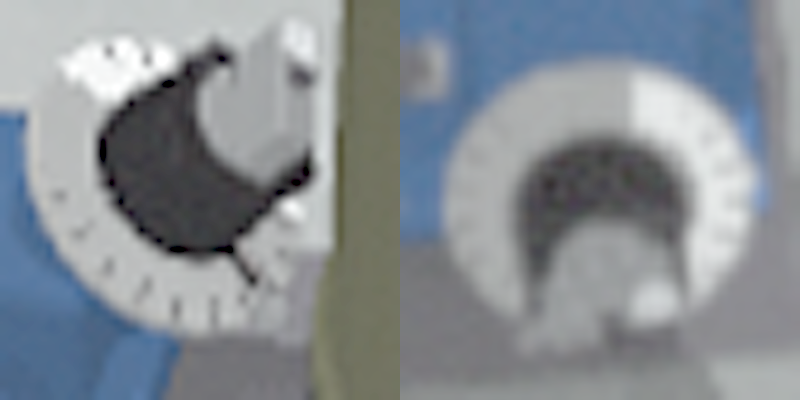

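View pics/d1.png

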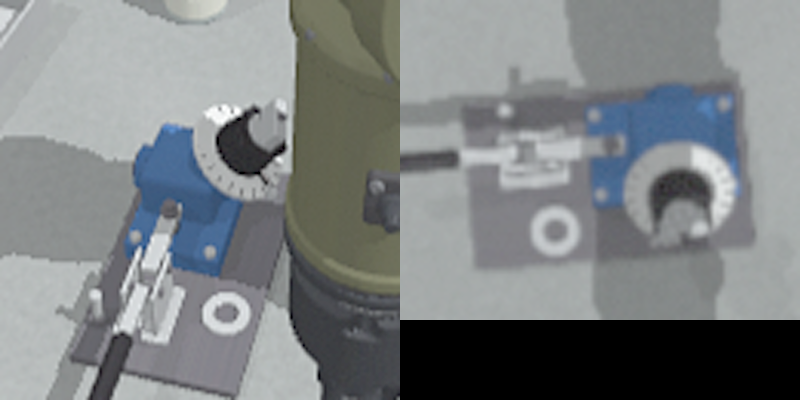

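Run:
```python
from h import *
def rectify(r,s=12,out=0,ext=32):
    g=np.arange(-ext,ext,1/s); Y,U=np.meshgrid(-g,g)
    P=toW(DC+AX*out+(U.ravel()-2.1)[:,None]*DH+(Y.ravel()-.2)[:,None]*PY); uv=proj(r,P).astype(np.float32).reshape(*U.shape,2)
    return cv2.remap(r["frame"],uv[...,0],uv[...,1],cv2.INTER_CUBIC)
ims=[]
for n in("side","top"):
    r=pickle.load(open(f"{n}_d1.pkl","rb")); a=rectify(r,out=64); c=len(a)//2
    a=np.clip((a/255.)**.6*255,0,255).astype(np.uint8)
    for an,col in((1.3,(0,255,0)),(1.1,(0,0,255))):
        w=np.array([-np.sin(an),np.cos(an)]); t=np.array([np.cos(an),np.sin(an)])
        q=[(c+12*(i*20*w+j*6*t)).astype(int) for i,j in((1,1),(1,-1),(-1,-1),(-1,1))]
        cv2.polylines(a,[np.array(q)],True,col,1)
    ims.append(cv2.resize(a,(390,390)))
    # depth
    v,u=np.mgrid[190:232,262:310]; P=toF(depthpts(r,np.c_[u.ravel(),v.ravel()])); d=P-(DC-2.1*DH-.2*PY); o=d@AX; m=(o>58)&(o<70)&(np.hypot(d@DH,d@PY)<24)
    q=np.c_[d@DH,d@PY][m]; 
    if m.sum()>5:
        q0=q-q.mean(0); e=np.linalg.svd(q0)[2][0]; print(n,m.sum(),"pca angle",np.arctan(e[1]/e[0]), "mean",q.mean(0).round(1),"ends",(q0@e).min().round(1),(q0@e).max().round(1))
cv2.imwrite("pics/wing.png",np.hstack(ims))
```

```text
side 64 pca angle 1.2714683270999783 mean [-0.3  0.6] ends -22.9 17.8
top 50 pca angle 1.2995837909111003 mean [0.7 0.3] ends -19.3 19.6
```

View pics/wing.png

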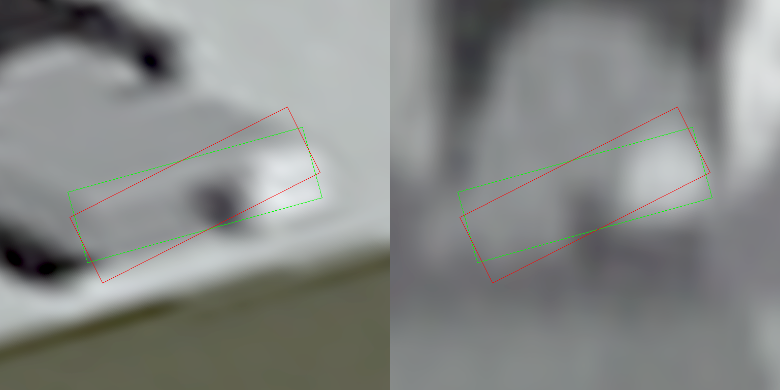

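The wing sits at 1.27–1.30 rad in both views. Pointer, tab and clamp are unchanged, and the arm is parked clear. Handing in.

Run:
```python
from station import order,status
print(order.sign_off()); print(status.sense()["clock"])
```

```text
the job is handed in; nothing more can be done
None
the job is handed in; nothing more can be done
```

I did all three steps in order and handed the job in at about 23 s of the 56 s limit; the station gives no verdict.

**What I did**
- **Clamp:** I pushed the handle down past its dead point with the closed fingers. Both cameras then showed it horizontal and locked.
- **Knob:** I turned it by gripping the flats with the vertical tool. The first turns slipped and left the pointer about 0.4 rad short, so I regripped harder and finished the turn.
- **Lock ring:** I pushed the wing round with the closed fingers until it met its stop, where 11 N more force moved it only 0.3 mm. Then I backed off and parked clear of the bench.

**Last checks**
- **Wing angle:** it measured 1.27 rad (side camera) and 1.30 rad (top camera), against the stop at 1.3.
- **Pointer at the tab:** the estimates disagreed slightly. The side view put the pointer about 0.04 rad short of the tab, the top view about 0.04 rad past it, and the flat grip on the knob about 0.015 rad past. That is within about 2 mm at the tip, against the 4 mm allowed.
- **Tab and bystanders:** the tab's pixel position was unchanged to within about 1 px. The washer, the bolt and the visible part of the jar looked in place; I did not re-measure the other bystanders at the end.
- **Let go:** the force reading was near zero and the gripper was touching nothing.

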